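Put the bench fume extractor back into service

TASK

Get the soldering bench's fume extractor ready: first hang the blue saddle-shaped filter cassette over the intake's bar, one leg on each side, and let go of it. Then turn the canister's black lock collar by its orange tab until the tab points at the green locked mark, not past it, and only after that throw the red power lever fully over, away from the robot. Leave the spool, bottle, screwdriver and parts bin where they are.

Things in the scene. Friction and masses are not known exactly. Their poses are not given: they have to be found in the camera images.
- cassette: Filter cassette: a rigid blue inverted U (saddle), 52 (x) by 120 (y) by 150 mm high, 0.25 kg. Origin: centre of its underside, z up. Two legs, each 8 mm thick (x), 120 mm wide (y), 100 mm long, 36 mm gap between them; 8 mm bridge from 100 to 108 mm up; yellow grip rib above it. Starts standing on its legs on the bench. Either leg may face either way.
- cassette_seat (a point): Centre of the underside of the cassette's bridge (100 mm above the leg ends): this rests on the bar when it hangs. Axes as the cassette.
- cassette_grip (a point): Middle of the cassette's yellow grip rib, 138 mm above the leg ends. The rib is 14 mm thick in x, 60 mm long in y, and stands from 108 to 150 mm up. Axes as the cassette; pinch the rib across x.
- intake: Fixed grey intake: a slotted box 120 (x) by 210 (y) by 50 mm high, with two steel posts (16 mm thick, 170 mm high, at y = -98 and +98 mm) carrying a horizontal steel bar along y, 16 mm thick, its centre 160 mm up. Origin: centre of its underside on the bench, z up. It may stand to the left or to the right.
- bar_mid (a point): Middle of the intake's bar, on its centre line; y runs along the bar.
- filter_unit: Fixed grey filter housing, 200 x 200 x 75 mm, from which the canister leans 35 degrees from vertical towards its front (-x, roughly the robot). On it: white flange 196 mm across with the marks, black lock collar 152 mm, fixed blue cap 92 mm. A carry handle (bar 16 mm thick along y, at x = 60 mm, 300 mm up, on posts at y = +-95 mm) stands over it. Origin: underside centre, on the bench.
- collar_axis (a point): Centre of the collar's underside, on its turning axis, 150 mm above the bench. Fixed. z points out along the axis (35 degrees from vertical, towards the robot), x uphill in the collar's plane (away from the robot and up), y to the left. Along z: white flange below 0, collar 0 to 16 mm, blue cap top at 22 mm.
- collar_tab (a point): Grip point on the collar's orange tab: 64 mm from the axis, at z = 45 mm of collar_axis. The tab stands parallel to the axis from z = 14 to 60 mm, is 28 mm long radially (50 to 78 mm from the axis) and 14 mm thick tangentially; white line on top and outside. Axes turn with the collar (those of collar_axis at joint value 0).
- lock_mark (a point): The green locked mark on the white flange, 88 mm from the axis, 0.55 rad clockwise of uphill (-0.55 rad about z from x of collar_axis). The red mark, 0.70 rad on the other side of uphill, is the open position. Axes as collar_axis.
- collar (a joint): Turn of the collar in rad, growing clockwise seen from outside (from above). 0 = tab at the red open mark, 1.25 = tab at the green locked mark, 1.5 = end stop beyond it. The tab's angle about z of collar_axis, from its x, is 0.70 minus this value. It is stiff (about 0.25 N m) and stays where it is left.
- power_base: The fixed grey block of the power lever, 70 mm (x) by 50 mm (y) by 25 mm high. Origin: centre of its underside on the bench; +x is the ON side, away from the robot.
- power_tip (a point): Centre of the red ball (26 mm across) at the end of the power lever. The lever is 90 mm long from its pivot (22 mm above the bench at the block's centre, axis along y) and 10 mm thick.
- power (a joint): Angle of the power lever in rad: 0 = OFF, leaning 0.5 rad towards the robot (-x of power_base); 1.0 = fully ON, leaning 0.5 rad away. It stays where it is left.
- spool: Bystander: grey solder spool standing upright, 60 mm across and 58 mm high. Origin: centre of its underside.
- flux_bottle: Bystander: white flux bottle with a red cap, 52 mm across and 120 mm high. Origin: centre of its underside.
- screwdriver: Bystander: screwdriver with a yellow handle, 200 mm long, lying along its x. Origin: underside of its middle.
- parts_bin: Bystander: small blue open parts bin, 80 x 80 x 45 mm. Origin: centre of its underside.
Things that resemble listed ones, but are neither listed nor needed, are in the scene too. What is meant by the power_base is not brown or pink, and is the smaller of those in its own colour.

How it is judged (in metres and radians):
On the way, in this order (a step that is already met when the one before it is completed fails the run):
1. the cassette hangs over the intake's bar, a leg on each side, let go (x of cassette_seat in the frame of intake between -0.014 and 0.014 m and y of cassette_seat in the frame of intake between -0.06 and 0.06 m and z of cassette_seat in the frame of intake between 0.158 and 0.178 m and angle between cassette's own z axis and vertical below 0.25 rad and angle between the y axis of cassette and the y axis of intake, either way round below 0.3 rad and contact force between cassette and intake above 0.5 N and contact force between cassette and the fingers below 0.1 N), for 0.3 s.
2. the collar is turned to the green locked mark (value of joint collar between 1.12 and 1.38 rad), for 0.2 s.
3. the power lever is thrown fully on (value of joint power above 0.9 rad), for 0.2 s.
At the end, for the whole second after the job is handed in: In that order: cassette hangs released and at rest, bridge on the bar (seat within 14 mm across and 60 mm along, 158-178 mm up), tilt under 0.25 rad, within 0.3 rad of the bar's direction; collar within 0.13 rad of the locked mark (1.25); power lever beyond 0.9 rad (all of step 1 and all of step 2 and value of joint power above 0.9 rad and linear speed of cassette below 0.02 m/s and angular speed of cassette below 0.2 rad/s); the robot touches nothing.
It fails at once if the solder spool is moved more than 30 mm (distance of spool from where it was at the start of the episode above 0.03 m).
It fails at once if the flux bottle is moved more than 30 mm (distance of flux_bottle from where it was at the start of the episode above 0.03 m).
It fails at once if the screwdriver is moved more than 30 mm (distance of screwdriver from where it was at the start of the episode above 0.03 m).
It fails at once if the parts bin is moved more than 30 mm (distance of parts_bin from where it was at the start of the episode above 0.03 m).
It also fails if it takes over 72 s, if anything falls off the work surface, if the arm or the gripper's body presses on something with over 40 N, if the wrist force passes 120 N, or if a joint passes its speed limit or range.

ROBOT

A 6-joint arm with a two-finger parallel gripper is mounted at the origin on the work surface. World frame = base frame: x ahead of the robot, y to its left, z up, the work surface at z = 0. Lengths are in mm, angles in rad, forces in N, time in s.
With the tool pointing down it reaches from about 300 to 775 mm from the base axis. Payload 14.6 kg.
Tool frame: the origin (TCP) lies on the centre line of the jaws, within the pads' length; the fingertips stand ahead of it and the grasp point (between the pads) is the TCP (manip.tip_reach is the z of the fingertips in the tool frame, in mm); z points along the fingers, y is the direction in which the jaws open and shut (so a half turn about z gives the same grasp; the last joint's range is limited). The gripper opens to 94 mm and grips with 3 to 60 N. Pads are 16 mm wide; open, the fingers measure 119 mm over their backs; the gripper's body (75 mm by 177 mm) begins 78 mm behind the grasp point.
Start: joints at [1.112, 0.3, 1.521, -0, 1.321, -0.067], TCP at [210.016, 508.314, 224.446] pointing down, gripper open.
Joint ranges: [-3.03, 3.03], [-0.79, 2.21], [0.23, 2.52], [-1.04, 4.18], [0, 3.07], [-2.55, 2.55]. Speed limits (rad/s): [2.22, 2.22, 2.57, 3.14, 3.14, 3.14].

INTERFACE

Orientations are given as [roll, pitch, yaw] about the fixed x, y, z axes, in that order (R = Rz(yaw) Ry(pitch) Rx(roll)).
In Python, from cell import manip, camera, search_frame, masks_of, tip_of gives the robot as it stands.
- The arm moves only by the tool send_rows, never from a script. Its argument "plan" is a list of rows, each an object with "travel": the shift along the tool's x, y, z in mm, a list of three; "delta_rot": the turn, a rotation vector about the tool's x, y, z in degrees, a list of three; "fingers": the gripper's target within -1 to 1 (shut at 1, half-way at 0, fully open at -1). In form: [{"travel": [dx, dy, dz], "delta_rot": [wx, wy, wz], "fingers": fingers}, ...]. A call has 1 to 20 rows; each row shifts and turns the commanded pose from where the row before left it, along the tool's axes as they then stand; what a row does not reach is not made up. A row lasts 1/8 s, in which the tool goes at most 62.5 mm and 10.7 degrees, less where a joint would pass 70% of its speed; a pose out of reach is approached as far as the arm can. A call is refused whole if a number of a shift passes 62.5 or a number of a turn 10.7, either way. A call with a gripper value outside its range is refused whole. The fingers move at their own pace and stop on an object; "grip_force" is the grip in N (left out, the last holds). Time passes only in rows, so rows that do not move let the fingers close. It gives the time, the measured TCP pose, the force and the opening at its end, in the units of the state.
- manip.read_state(): the state, without advancing time (a new reading comes with each control period).
- camera(name): name is "side" or "top" or "wrist"; returns a dict with "color" (480x640x3 uint8, red, green, blue), "z_map" (480x640 float32, mm along the optical axis (not along the pixel's ray), 0 where there is no reading), "fov_y" (degrees; the focal length in pixels is half the picture's height over the tangent of half this angle, whatever the lens; pixels are square), "cx", "cy" (the principal point, pixels), "world_from_camera" (4x4, takes a point from camera to world coordinates); the wrist camera has in their place "tool_from_camera" (4x4, takes a point from camera to tool coordinates, whose origin is the TCP and whose axes are the flange's). Camera axes: x right, y up, looking along -z (the intrinsics and any distortion apply to the point x, -y, -z); pixel columns grow to the right and rows downward; lengths in mm; the calibration is good to about 2 mm. A picture is of the moment at which its call begins: read the wrist's pose just before it.
- manip.sign_off(): hands the job in, once; it reports no verdict.
Trained networks look in the newest picture that a camera, given by its name, has taken for a name from the list of things; names that differ only in an ending like _2 or _b are one class to them, and where a whole thing is asked for, a point or a joint stands for the part that bears it (a point fixed in the world has none). Each returns a list of dicts, best first, with "confidence" (0 to 1); they miss things now and then, are a little off and sometimes report something else, mostly with a low value. They report only what shows in the picture. A call takes as long as a camera call. They do not tell look-alikes from the thing itself.
- search_frame(name, camera): "at" ([x, y, z] in mm, in the coordinates of the camera as it stood for that picture, good to about 4 mm: the middle of the surface that is visible of it).
- masks_of(name, camera): "region" (480x640 bool, what is visible of it).
- tip_of(name, camera): "at" ([x, y, z] in mm, in the coordinates of the camera as it stood for that picture, good to about 4 mm: a listed point, or the origin of a listed thing).
The state is a dict: "clock": time; "joints": joint angles; "qd": joint speeds; "effort": joint torques, N m; "eef_pos": TCP position; "eef_rot": TCP orientation; "wrist_force": force on the tool from outside, world axes, zero at the start; "moment": the same for the moment, N m; "finger_gap": finger opening in mm.
Only numpy, scipy, OpenCV 4.12 (cv2) and the standard library are available. Lean on these libraries where they do the work, as an engineer would, in place of code of your own. Each camera call takes 0.05 s, during which the arm holds its last target. There are 200 camera calls.

## Working session

There is one attempt and no reset: what is moved stays moved. The work goes in short steps, Python scripts to look and compute and a tool call to move; the robot and the scene stay as the last step left them, time stands still between calls to the robot, and variables do not carry over. Pictures are saved under pics/ and viewed, about 8 in all and at most 12, crops included, and the job is handed in when it is done.

Besides the shell and the picture viewer there is one more tool, called after "Request:" as name(argument=value, ...) on one line, values as JSON. send_rows: Moves the arm, as the interface text tells. Its arguments: {"type":"object","properties":{"plan":{"type":"array"},"grip_force":{"type":"number"}},"required":["plan"]}

```bash
ls; mkdir -p pics
cat > h.py <<'E'
import numpy as np, cv2
from cell import manip, camera, search_frame, masks_of, tip_of
from scipy.spatial.transform import Rotation as Ro
def Ttool():
    s=manip.read_state();T=np.eye(4);T[:3,:3]=Ro.from_euler('xyz',s['eef_rot']).as_matrix();T[:3,3]=s['eef_pos'];return T
def cam(n):
    T=Ttool();c=camera(n);c['T']=c['world_from_camera'] if 'world_from_camera' in c else T@c['tool_from_camera'];return c
def w(c,p): return (np.array(c['T'])@np.r_[p,1])[:3]
def cloud(c):
    z=c['z_map'];f=240/np.tan(np.radians(c['fov_y']/2));v,u=np.mgrid[:480,:640]
    P=np.stack([(u-c['cx'])/f*z,-(v-c['cy'])/f*z,-z],-1);T=np.array(c['T']);W=P@T[:3,:3].T+T[:3,3];W[z==0]=np.nan;return W
def save(c,n): cv2.imwrite('pics/'+n,c['color'][:,:,::-1])
E
python3 - <<'E'
from h import *
np.set_printoptions(precision=1,suppress=True)
print(manip.read_state(), manip.tip_reach)
for n in ['top','side']:
    c=cam(n);save(c,n+'0.png');print(n,c['fov_y'],c['T'], [k for k in c])
    np.savez(n+'0.npz',W=cloud(c),color=c['color'])
    for o in ['cassette','cassette_seat','cassette_grip','intake','bar_mid','filter_unit','collar_axis','collar_tab','lock_mark','power_base','power_tip','spool','flux_bottle','screwdriver','parts_bin']:
        print(o,[(w(c,d['at']),round(d['confidence'],2)) for d in tip_of(o,n)][:5])
E
```

```text
pics
{'clock': 0.0, 'joints': array([ 1.1,  0.3,  1.5, -0. ,  1.3, -0.1]), 'qd': array([ 0., -0., -0., -0.,  0.,  0.]), 'effort': array([ -0. , -53.2, -35.3,   0.1,   0. ,  -0. ]), 'eef_pos': array([209.9, 508.1, 223.9]), 'eef_rot': array([-3.1, -0. ,  2.7]), 'wrist_force': array([0.1, 0.9, 0.5]), 'moment': array([0., 0., 0.]), 'finger_gap': 94.088763206936} 19.0
top 48.2101966645167 [[  -0.     1.    -0.1  488.3]
 [  -1.    -0.    -0.   -10.7]
 [  -0.     0.1    1.  1412.2]
 [   0.     0.     0.     1. ]] ['color', 'z_map', 'fov_y', 'cx', 'cy', 'world_from_camera', 'T']
cassette [(array([ 537.5, -273. ,  216.4]), 0.66)]
cassette_seat [(array([430.3, -37. , 103.2]), 0.84)]
cassette_grip [(array([435. , -34.2, 138.3]), 0.71)]
intake [(array([567.3, 281.9,   2.7]), 0.62)]
bar_mid [(array([561.7, 284.5, 159.8]), 0.89), (array([630. ,   8. ,   2.1]), 0.59), (array([ 787.2, -209.5,   -0.3]), 0.32)]
filter_unit [(array([ 537.4, -274.3,  216.9]), 0.3), (array([ 786.3, -211.1,    2.5]), 0.21)]
collar_axis [(array([ 526.7, -310.9,  150. ]), 0.56)]
collar_tab [(array([ 536.7, -272. ,  214.6]),
[... 1283 characters left out ...]
9.7,  -0.1]), 0.3)]
collar_tab [(array([ 541.3, -272.2,  210. ]), 0.84)]
lock_mark [(array([ 586.5, -358.3,  188.7]), 0.67)]
power_base [(array([631.4,   8. ,  -5.3]), 0.84), (array([725.9, -99. ,  -0.7]), 0.76), (array([ 580.9, -111.5,   -0.8]), 0.65), (array([740.2, 332.3,  -2.3]), 0.64)]
power_tip [(array([ 525.5, -117.7,  126.6]), 0.79), (array([683.2, -87.3, 101.8]), 0.58), (array([598. ,  17.6, 104. ]), 0.51), (array([697. , 349.7,  98.2]), 0.48)]
spool [(array([767.1, 170.7,   1.2]), 0.91)]
flux_bottle [(array([ 786.6, -209.3,    2.2]), 0.58)]
screwdriver [(array([815.7, -18.4,   1.4]), 0.91), (array([ 544. , -316.5,   -3. ]), 0.65)]
parts_bin [(array([ 355.1, -161. ,   -1.4]), 0.93)]
```

View pics/top0.png

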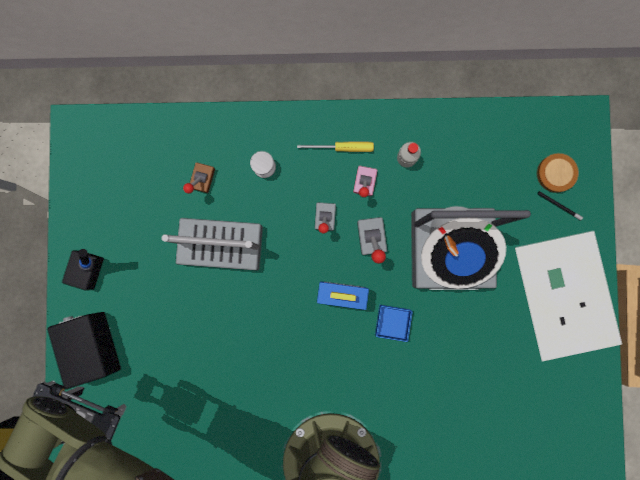

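View pics/side0.png

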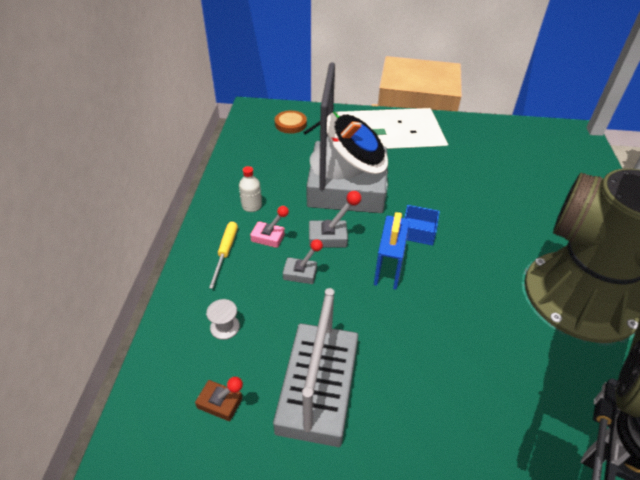

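The small grey lever block is at about (325,217) in the top picture (world ≈ 632, 8). The bigger grey one at (372,237) and the brown and pink ones are decoys. The intake is at (220,245) and the cassette at (343,296). The orange tab is at (452,245), near the red mark. Next I'll fit poses from the depth clouds.

Run:
```python
from h import *
np.set_printoptions(precision=1,suppress=True)
def rect(P,n):
    r=cv2.minAreaRect(P[:,:2].astype(np.float32));print(n,len(P),'c',np.array(r[0]),'size',np.array(r[1]),'ang',round(r[2],1),'zmed',round(float(np.median(P[:,2])),1))
def box(W,x,y,z): 
    return (abs(W[...,0]-x[0])<x[1])&(abs(W[...,1]-y[0])<y[1])&(W[...,2]>z[0])&(W[...,2]<z[1])
for n in ['top','side']:
    d=np.load(n+'0.npz');W=d['W'];C=d['color'].astype(int)
    yel=(C[...,0]>150)&(C[...,1]>130)&(C[...,2]<110)
    rect(W[box(W,(430,80),(-35,100),(142,160))],n+' rib')
    rect(W[box(W,(430,80),(-35,100),(100,116))],n+' bridge')
    rect(W[box(W,(565,60),(284,140),(162,180))],n+' bar')
    rect(W[box(W,(565,100),(284,140),(44,56))],n+' intakebox')
    rect(W[box(W,(545,160),(-314,140),(66,80))],n+' housing')
    rect(W[box(W,(545,180),(-314,140),(285,320))],n+' handle')
    rect(W[box(W,(632,50),(8,40),(20,30))],n+' pbase')
    m=(C[...,0]>140)&(C[...,1]<60)&(C[...,2]<60)&box(W,(600,60),(12,40),(80,130))
    P=W[m];print('ball',len(P),P.min(0),P.max(0),P.mean(0))
    org=(C[...,0]>140)&(C[...,1]>50)&(C[...,1]<150)&(C[...,2]<90)&box(W,(540,60),(-275,50),(170,260))
    P=W[org];print('tab',len(P),P.min(0),P.max(0),P.mean(0))
    g=(C[...,1]>90)&(C[...,0]<80)&(C[...,2]<90)&box(W,(580,50),(-360,40),(150,240));P=W[g];print('green',len(P),P.mean(0) if len(P) else 0)
    # blue cap plane
    b=(C[...,2]>100)&(C[...,0]<60)&box(W,(520,60),(-314,60),(120,230));P=W[b]
    c0=P.mean(0);U,S,V=np.linalg.svd(P-c0);print('cap',len(P),c0,V[2]*np.sign(V[2][2]),S)
```

```text
top rib 150 c [430.5 -31.5] size [59.2 13.9] ang 81.3 zmed 150.4
top bridge 903 c [430.5 -31.4] size [119.8  52. ] ang 81.7 zmed 108.5
top bar 580 c [563.2 284.9] size [212.   15.9] ang 85.1 zmed 168.0
top intakebox 3095 c [563.2 283.9] size [209.7 119.9] ang 85.0 zmed 50.8
top housing 1244 c [ 544.5 -312.9] size [200.1 200.5] ang 89.7 zmed 74.5
top handle 733 c [ 604.5 -314.2] size [203.6  16. ] ang 89.6 zmed 306.7
top pbase 322 c [633.   10.3] size [49.8 70.1] ang 85.1 zmed 25.2
ball 60 [585.1   2.8 106.7] [607.2  22.3 122. ] [595.7  12.7 113.7]
tab 64 [ 522.4 -285.2  179.5] [ 587.1 -255.9  236.3] [ 548.1 -271.1  218.6]
green 28 [ 586.3 -361.6  195.7]
cap 991 [ 513.4 -316.5  169.2] [-0.6 -0.   0.8] [750.6 695.1  71.4]
side rib 139 c [431.1 -30.9] size [62.3 13.8] ang 81.6 zmed 148.2
side bridge 807 c [431.1 -31.4] size [123.5  51.9] ang 81.7 zmed 106.8
side bar 1001 c [563.9 284. ] size [212.8  16. ] ang 85.1 zmed 166.1
side intakebox 5868 c [564.  284.8] size [211.2 119.9] ang 85.1 zmed 49.2
side housing 1320 c [ 545.1 -313.4] size [205.6 200.2] ang 89.8 zmed 73.5
side handle 359 c [ 604.9 -311.5] size [201.6  15.7] ang 89.6 zmed 304.9
side pbase 435 c [633.4  10.6] size [51.6 70.1] ang 84.6 zmed 24.0
ball 75 [584.6   8.7 101.2] [606.3  27.  116.4] [595.1  19.4 109.2]
tab 61 [ 524.6 -276.8  181.9] [ 586.5 -250.6  232.3] [ 551.7 -264.   210.3]
green 10 [ 585.9 -359.1  194. ]
cap 415 [ 506.1 -307.5  161.6] [-0.6  0.   0.8] [552.2 347.8  38.4]
```

The fits agree between the cameras and with the given sizes:

| Item | Position (mm) | Direction |
|---|---|---|
| Cassette rib | (430.8, -31.3) | long axis at 81.5° |
| Bar | (563.5, 284.4) | 85.1° |
| Filter housing | (544.8, -313.2) | yaw ≈ -0.3° |
| Lever base | (633.2, 10.4) | yaw -5° |

Next comes the move to the cassette.

```bash
cat >> h.py <<'E'
def to(p,R):
    """print turn (deg, tool), and shift in current-tool and target axes"""
    T=Ttool();Rt=np.array(R);d=np.array(p)-T[:3,3];np.set_printoptions(precision=2,suppress=True)
    print('pos',T[:3,3],'turn',np.degrees(Ro.from_matrix(T[:3,:3].T@Rt).as_rotvec()),'shift cur',T[:3,:3].T@d,'shift tgt',Rt.T@d)
def Rzy(z,y):
    z=np.array(z)/np.linalg.norm(z);y=np.array(y)-z*np.dot(y,z);y/=np.linalg.norm(y);return np.stack([np.cross(y,z),y,z],1)
def dirn(a): return [np.cos(np.radians(a)),np.sin(np.radians(a)),0]
E
python3 -c "
from h import *
to([430.8,-31.3,225],Rzy([0,0,-1],dirn(-8.5)))
to([430.8,-31.3,225],Rzy([0,0,-1],dirn(171.5)))"
```

```text
pos [210.02 508.31 224.44] turn [ 0.    0.   76.05] shift cur [-410.1  -414.41   -0.55] shift tgt [-501.05  298.11   -0.56]
pos [210.02 508.31 224.44] turn [  -0.      0.   -103.95] shift cur [-410.1  -414.41   -0.55] shift tgt [ 501.05 -298.11   -0.56]
```

Request:
send_rows(plan=[{"travel":[0,0,0],"delta_rot":[0,0,9.5],"fingers":-1},{"travel":[0,0,0],"delta_rot":[0,0,9.5],"fingers":-1},{"travel":[0,0,0],"delta_rot":[0,0,9.5],"fingers":-1},{"travel":[0,0,0],"delta_rot":[0,0,9.5],"fingers":-1},{"travel":[0,0,0],"delta_rot":[0,0,9.5],"fingers":-1},{"travel":[0,0,0],"delta_rot":[0,0,9.5],"fingers":-1},{"travel":[0,0,0],"delta_rot":[0,0,9.5],"fingers":-1},{"travel":[0,0,0],"delta_rot":[0,0,9.5],"fingers":-1},{"travel":[0,0,0],"delta_rot":[0,0,0],"fingers":-1}])

```text
clock: 2.72
eef_pos: [210.0, 508.3, 224.4]
eef_rot: [-3.142, 0.0, 1.424]
wrist_force: [0.3, -0.3, 0.2]
finger_gap: 93.7
```

Request:
send_rows(plan=[{"travel":[-33.4,19.9,0],"delta_rot":[0,0,0],"fingers":-1},{"travel":[-33.4,19.9,0],"delta_rot":[0,0,0],"fingers":-1},{"travel":[-33.4,19.9,0],"delta_rot":[0,0,0],"fingers":-1},{"travel":[-33.4,19.9,0],"delta_rot":[0,0,0],"fingers":-1},{"travel":[-33.4,19.9,0],"delta_rot":[0,0,0],"fingers":-1},{"travel":[-33.4,19.9,0],"delta_rot":[0,0,0],"fingers":-1},{"travel":[-33.4,19.9,0],"delta_rot":[0,0,0],"fingers":-1},{"travel":[-33.4,19.9,0],"delta_rot":[0,0,0],"fingers":-1},{"travel":[-33.4,19.9,0],"delta_rot":[0,0,0],"fingers":-1},{"travel":[-33.4,19.9,0],"delta_rot":[0,0,0],"fingers":-1},{"travel":[-33.4,19.9,0],"delta_rot":[0,0,0],"fingers":-1},{"travel":[-33.4,19.9,0],"delta_rot":[0,0,0],"fingers":-1},{"travel":[-33.4,19.9,0],"delta_rot":[0,0,0],"fingers":-1},{"travel":[-33.4,19.9,0],"delta_rot":[0,0,0],"fingers":-1},{"travel":[-33.4,19.9,0],"delta_rot":[0,0,0],"fingers":-1},{"travel":[0,0,0],"delta_rot":[0,0,0],"fingers":-1},{"travel":[0,0,0],"delta_rot":[0,0,0],"fingers":-1}])

```text
clock: 4.85
eef_pos: [431.5, -30.8, 224.4]
eef_rot: [-3.141, -0.0, 1.425]
wrist_force: [-0.6, -0.2, -0.0]
finger_gap: 93.8
```

```bash
python3 -c "
from h import *
to([430.8,-31.3,138],Rzy([0,0,-1],dirn(-8.5)));print(manip.read_state()['joints'])
c=cam('wrist');save(c,'w1.png');W=cloud(c)
def rect(m):
    P=W[m];r=cv2.minAreaRect(P[:,:2].astype(np.float32));print(len(P),r,np.median(P[:,2]))
a=(abs(W[...,0]-430)<60)&(abs(W[...,1]+31)<90)
rect(a&(W[...,2]>142)&(W[...,2]<160));rect(a&(W[...,2]>100)&(W[...,2]<116))
"
```

```text
pos [431.45 -30.76 224.41] turn [-0.01 -0.01  0.17] shift cur [-0.65 -0.55 86.41] shift tgt [-0.63 -0.56 86.41]
[-0.16  0.03  1.83  0.    1.28 -0.01]
1579 ((429.53765869140625, -33.93909454345703), (59.165138244628906, 13.957666397094727), 81.90864562988281) 148.4204385684072
7085 ((429.53277587890625, -34.58778762817383), (119.77761840820312, 52.077674865722656), 81.69091033935547) 106.70367619285469
```

Request:
send_rows(plan=[{"travel":[1.5,-1,22],"delta_rot":[0,0,0],"fingers":-1},{"travel":[0,0,22],"delta_rot":[0,0,0],"fingers":-1},{"travel":[0,0,22],"delta_rot":[0,0,0],"fingers":-1},{"travel":[0,0,20],"delta_rot":[0,0,0],"fingers":-1},{"travel":[0,0,0],"delta_rot":[0,0,0],"fingers":-1},{"travel":[0,0,0],"delta_rot":[0,0,0],"fingers":1},{"travel":[0,0,0],"delta_rot":[0,0,0],"fingers":1},{"travel":[0,0,0],"delta_rot":[0,0,0],"fingers":1},{"travel":[0,0,0],"delta_rot":[0,0,0],"fingers":1},{"travel":[0,0,0],"delta_rot":[0,0,0],"fingers":1},{"travel":[0,0,0],"delta_rot":[0,0,0],"fingers":1},{"travel":[0,0,0],"delta_rot":[0,0,0],"fingers":1},{"travel":[0,0,0],"delta_rot":[0,0,0],"fingers":1}], grip_force=30)

```text
clock: 6.52
eef_pos: [430.9, -29.5, 138.4]
eef_rot: [-3.142, -0.0, 1.423]
wrist_force: [0.1, 0.6, -0.3]
finger_gap: 17.4
```

```bash
python3 -c "
from h import *
to([431,-31,340],Rzy([0,0,-1],dirn(-4.9)));print(manip.read_state()['wrist_force'],manip.read_state()['finger_gap'])
"
```

```text
pos [430.89 -29.46 138.42] turn [-0.   -0.   -3.55] shift cur [  -1.5     0.32 -201.58] shift tgt [  -1.52    0.24 -201.58]
[ 0.08  0.58 -0.28] 17.418358443335222
```

Request:
send_rows(plan=[{"travel":[0,0,0],"delta_rot":[0,0,0],"fingers":1},{"travel":[0,0,0],"delta_rot":[0,0,0],"fingers":1},{"travel":[0,0,0],"delta_rot":[0,0,0],"fingers":1},{"travel":[0,0,0],"delta_rot":[0,0,0],"fingers":1},{"travel":[0,0,-10],"delta_rot":[0,0,0],"fingers":1},{"travel":[0,0,-20],"delta_rot":[0,0,0],"fingers":1},{"travel":[0,0,-30],"delta_rot":[0,0,0],"fingers":1},{"travel":[0,0,-30],"delta_rot":[0,0,-3.5],"fingers":1},{"travel":[0,0,-30],"delta_rot":[0,0,0],"fingers":1},{"travel":[0,0,-30],"delta_rot":[0,0,0],"fingers":1},{"travel":[0,0,-30],"delta_rot":[0,0,0],"fingers":1},{"travel":[0,0,-20],"delta_rot":[0,0,0],"fingers":1},{"travel":[0,0,0],"delta_rot":[0,0,0],"fingers":1},{"travel":[0,0,0],"delta_rot":[0,0,0],"fingers":1}])

```text
clock: 8.28
eef_pos: [430.6, -29.4, 337.7]
eef_rot: [-3.14, -0.0, 1.484]
wrist_force: [-0.3, -0.7, -2.4]
finger_gap: 13.8
```

```bash
python3 -c "
from h import *
to([563.5,284.4,340],Rzy([0,0,-1],dirn(-4.9)));print(manip.read_state()['wrist_force'],manip.read_state()['finger_gap'])
"
```

```text
pos [430.6  -29.42 337.66] turn [-0.07 -0.   -0.05] shift cur [324.11 105.34  -2.44] shift tgt [324.03 105.61  -2.34]
[-0.33 -0.68 -2.4 ] 13.823774242790105
```

Request:
send_rows(plan=[{"travel":[10,3.3,-2],"delta_rot":[0,0,0],"fingers":1},{"travel":[20,6.5,0],"delta_rot":[0,0,0],"fingers":1},{"travel":[24,7.8,0],"delta_rot":[0,0,0],"fingers":1},{"travel":[24,7.8,0],"delta_rot":[0,0,0],"fingers":1},{"travel":[24,7.8,0],"delta_rot":[0,0,0],"fingers":1},{"travel":[24,7.8,0],"delta_rot":[0,0,0],"fingers":1},{"travel":[24,7.8,0],"delta_rot":[0,0,0],"fingers":1},{"travel":[24,7.8,0],"delta_rot":[0,0,0],"fingers":1},{"travel":[24,7.8,0],"delta_rot":[0,0,0],"fingers":1},{"travel":[24,7.8,0],"delta_rot":[0,0,0],"fingers":1},{"travel":[24,7.8,0],"delta_rot":[0,0,0],"fingers":1},{"travel":[24,7.8,0],"delta_rot":[0,0,0],"fingers":1},{"travel":[24,7.8,0],"delta_rot":[0,0,0],"fingers":1},{"travel":[20,6.5,0],"delta_rot":[0,0,0],"fingers":1},{"travel":[10,3.3,0],"delta_rot":[0,0,0],"fingers":1},{"travel":[0,0,0],"delta_rot":[0,0,0],"fingers":1},{"travel":[0,0,0],"delta_rot":[0,0,0],"fingers":1},{"travel":[0,0,0],"delta_rot":[0,0,0],"fingers":1}])

```text
clock: 10.52
eef_pos: [563.8, 283.7, 340.8]
eef_rot: [3.141, -0.0, 1.484]
wrist_force: [0.9, -0.6, -1.9]
finger_gap: 13.4
```

```bash
python3 -c "
from h import *
to([563.5,284.4,206],Rzy([0,0,-1],dirn(-4.9)));print(manip.read_state()['wrist_force'],manip.read_state()['finger_gap'],manip.read_state()['joints'])
c=cam('side');save(c,'s2.png');W=cloud(c)
def rect(m,n):
    P=W[m];r=cv2.minAreaRect(P[:,:2].astype(np.float32));print(n,len(P),np.array(r[0]),np.array(r[1]),r[2],np.median(P[:,2]))
a=(abs(W[...,0]-563)<60)&(abs(W[...,1]-284)<130);z=W[...,2]
rect(a&(z>300)&(z<315),'bridge');rect(a&(z>160)&(z<180),'bar');P=W[a&(z>180)&(z<300)]
if len(P): print('legs',P.min(0),P.max(0))
"
```

```text
pos [563.79 283.7  340.76] turn [ 0.02 -0.01 -0.08] shift cur [  0.65  -0.4  134.76] shift tgt [  0.67  -0.35 134.76]
[ 0.88 -0.57 -1.92] 13.420526505827926 [ 0.41  0.44  1.07 -0.    1.63  0.5 ]
bridge 1444 [564.18 281.88] [120.95  52.33] 85.1825180053711 309.26662367022385
bar 759 [566.63 318.41] [142.96  16.1 ] 84.9007339477539 166.0872472596866
legs [533.1  224.72 200.2 ] [594.94 343.9  299.84]
```

View pics/s2.png

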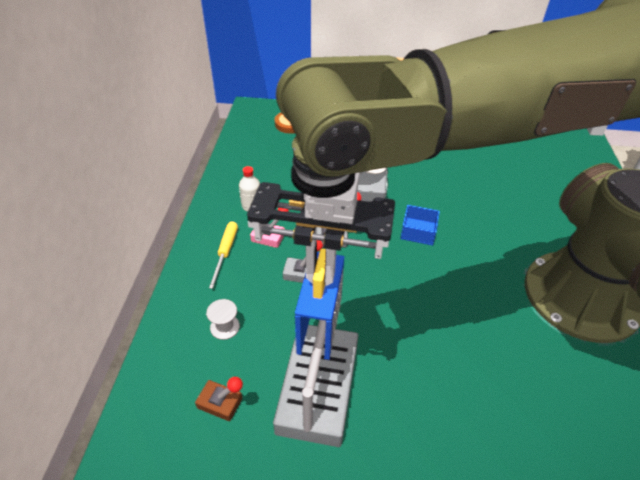

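The cassette (blue legs at about (320,305)) hangs level above the bar, centred within 1 mm across it and parallel to it. Now lowering.

Request:
send_rows(plan=[{"travel":[0,0,15],"delta_rot":[0,0,0],"fingers":1},{"travel":[0,0,20],"delta_rot":[0,0,0],"fingers":1},{"travel":[0,0,20],"delta_rot":[0,0,0],"fingers":1},{"travel":[0,0,20],"delta_rot":[0,0,0],"fingers":1},{"travel":[0,0,20],"delta_rot":[0,0,0],"fingers":1},{"travel":[0,0,18],"delta_rot":[0,0,0],"fingers":1},{"travel":[0,0,10],"delta_rot":[0,0,0],"fingers":1},{"travel":[0,0,6],"delta_rot":[0,0,0],"fingers":1},{"travel":[0,0,3],"delta_rot":[0,0,0],"fingers":1},{"travel":[0,0,0],"delta_rot":[0,0,0],"fingers":1},{"travel":[0,0,0],"delta_rot":[0,0,0],"fingers":1}])

```text
clock: 11.95
eef_pos: [564.0, 284.3, 208.9]
eef_rot: [3.141, -0.0, 1.484]
wrist_force: [-0.6, -1.3, -2.5]
finger_gap: 13.6
```

Request:
send_rows(plan=[{"travel":[0,0,1],"delta_rot":[0,0,0],"fingers":1},{"travel":[0,0,1],"delta_rot":[0,0,0],"fingers":1},{"travel":[0,0,1],"delta_rot":[0,0,0],"fingers":1},{"travel":[0,0,0],"delta_rot":[0,0,0],"fingers":1}])

```text
clock: 12.45
eef_pos: [563.9, 284.3, 206.4]
eef_rot: [3.141, -0.0, 1.484]
wrist_force: [-2.8, -1.6, 4.9]
finger_gap: 13.9
```

Contact: the force has gone from -2.5 to +4.9 N. Releasing and rising.

Request:
send_rows(plan=[{"travel":[0,0,0],"delta_rot":[0,0,0],"fingers":0.5},{"travel":[0,0,0],"delta_rot":[0,0,0],"fingers":0.3},{"travel":[0,0,0],"delta_rot":[0,0,0],"fingers":-0.2},{"travel":[0,0,0],"delta_rot":[0,0,0],"fingers":-0.2},{"travel":[0,0,0],"delta_rot":[0,0,0],"fingers":-0.2},{"travel":[0,0,0],"delta_rot":[0,0,0],"fingers":-0.2},{"travel":[0,0,-10],"delta_rot":[0,0,0],"fingers":-0.2},{"travel":[0,0,-20],"delta_rot":[0,0,0],"fingers":-0.2},{"travel":[0,0,-30],"delta_rot":[0,0,0],"fingers":-0.2},{"travel":[0,0,-30],"delta_rot":[0,0,0],"fingers":-0.2},{"travel":[0,0,-30],"delta_rot":[0,0,0],"fingers":-0.2},{"travel":[0,0,-30],"delta_rot":[0,0,0],"fingers":-0.2},{"travel":[0,0,0],"delta_rot":[0,0,0],"fingers":-0.2}])

```text
clock: 14.08
eef_pos: [564.2, 284.4, 358.4]
eef_rot: [3.137, -0.002, 1.484]
wrist_force: [-0.9, -0.7, -0.7]
finger_gap: 56.5
```

Run:
```python
from h import *
s=manip.read_state();print(s['finger_gap'],s['joints'],s['wrist_force'])
c=cam('side');save(c,'s3.png');W=cloud(c)
def rect(m,n):
    P=W[m];r=cv2.minAreaRect(P[:,:2].astype(np.float32));print(n,len(P),np.array(r[0]),np.array(r[1]),r[2],np.median(P[:,2]))
a=(abs(W[...,0]-563)<60)&(abs(W[...,1]-284)<70);z=W[...,2]
rect(a&(z>171)&(z<182),'bridge');rect(a&(z>208)&(z<222),'rib')
# collar axis estimate from housing yaw; fit cap rim circle in the top cloud
d=np.load('top0.npz');W=d['W'];C=d['color'].astype(int)
ez=np.array([-np.sin(np.radians(35)),0,np.cos(np.radians(35))]);ex=np.array([np.cos(np.radians(35)),0,np.sin(np.radians(35))])
for n in ['top','side']:
    d=np.load(n+'0.npz');W=d['W'];C=d['color'].astype(int)
    o=np.array([522,-313,150.]);Q=W-o;q=np.stack([Q@ex,Q[...,1],Q@ez],-1)
    R=np.hypot(q[...,0],q[...,1])
    fl=(abs(q[...,2])<40)&(R<130)&(C.min(-1)>150)
    print(n,'flange z',np.median(q[fl][:,2]),fl.sum())
    hull=cv2.convexHull(q[fl][:,:2].astype(np.float32))
    print(cv2.minEnclosingCircle(hull))
    b=(C[...,2]>100)&(C[...,0]<60)&(R<60)&(abs(q[...,2]-22)<12)
    print('cap z',np.median(q[b][:,2]),cv2.minEnclosingCircle(cv2.convexHull(q[b][:,:2].astype(np.float32))))
    t=(q[...,2]>24)&(q[...,2]<75)&(R<95)&(R>40)
    print('tab',t.sum(),q[t].mean(0),cv2.minAreaRect(q[t][:,:2].astype(np.float32)),np.percentile(q[t][:,2],[5,95]))
```

```text
56.52017590401601 [4.08915052e-01 4.38653774e-01 1.03037167e+00 6.19188423e-06
 1.66780286e+00 4.95230395e-01] [-0.90559626 -0.68934398 -0.71269438]
bridge 1561 [564.35028076 282.26873779] [121.25527954  52.26257324] 85.2140121459961 175.10027013815625
rib 302 [564.71673584 282.30697632] [60.03441238 14.09176731] 85.08582305908203 216.45372430908776
top flange z -1.6755658936701185 1195
((-13.030937194824219, 4.568258285522461), 116.12939453125)
cap z 20.72793032026727 ((3.2937116622924805, -2.960907459259033), 49.13746643066406)
tab 147 [54.80721844 38.41054287 47.57215547] ((16.374881744384766, 13.234451293945312), (114.32283782958984, 58.06767272949219), 58.90943908691406) [25.02653991 60.99216844]
side flange z -3.9712228310138724 835
((-13.053722381591797, 14.657711029052734), 126.59234619140625)
cap z 18.958600502109157 ((1.3184871673583984, -6.872209548950195), 53.7757453918457)
tab 155 [53.62364377 44.71855569 43.42769631] ((51.077415466308594, 40.30042266845703), (33.450931549072266, 16.67786407470703), 40.05206298828125) [25.76183995 57.44472222]
```

View pics/s3.png

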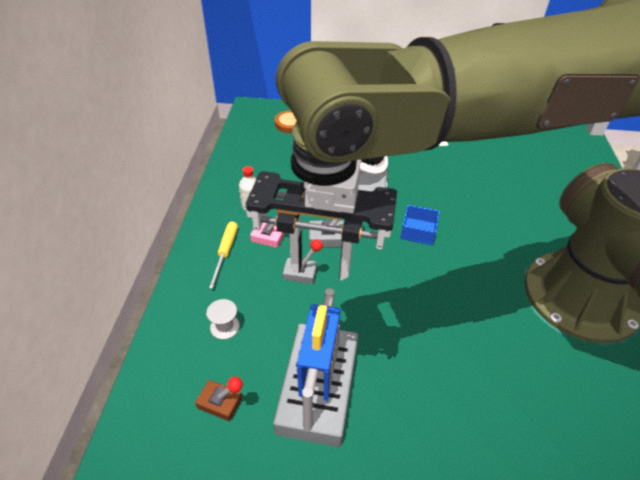

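The cassette hangs on the bar with its bridge top at about 175 mm, yaw matching the bar, and is free of the fingers. The collar tab reads 0.70 rad, so the joint is at 0. Next, the approach pose over the tab.

```bash
cat >> h.py <<'E'
ez=np.array([-np.sin(np.radians(35)),0,np.cos(np.radians(35))]);ex=np.array([np.cos(np.radians(35)),0,np.sin(np.radians(35))]);ey=np.array([0,1.,0])
O=np.array([523,-313,149.])
def grasp(a,z=46,O=O): # tab angle -> tool pose
    return O+64*(np.cos(a)*ex+np.sin(a)*ey)+z*ez, Rzy(-ez,np.sin(a)*ex-np.cos(a)*ey)
E
python3 -c "
from h import *
p,R=grasp(.7,146);print(p,R)
to([470,-260,358],R);to(p,R)"
```

```text
[ 479.35525093 -271.77006802  296.67270766] [[ 0.62652204  0.52771224  0.57357644]
 [ 0.64421769 -0.76484219 -0.        ]
 [ 0.43869546  0.36950809 -0.81915204]]
pos [563.93 284.25 356.26] turn [-31.79  16.45  43.5 ] shift cur [-550.32  -46.62   -2.26] shift tgt [-408.69  367.34  -55.3 ]
pos [563.93 284.25 356.26] turn [-31.79  16.45  43.5 ] shift cur [-561.29  -36.38   59.07] shift tgt [-437.32  358.62    0.3 ]
```

Request:
send_rows(plan=[{"travel":[-15,-1.3,0],"delta_rot":[0,0,0],"fingers":-0.2},{"travel":[-35.5,-3,0],"delta_rot":[0,0,0],"fingers":-0.2},{"travel":[-35.5,-3,0],"delta_rot":[0,0,0],"fingers":-0.2},{"travel":[-35.5,-3,0],"delta_rot":[0,0,0],"fingers":-0.2},{"travel":[-35.5,-3,0],"delta_rot":[0,0,0],"fingers":-0.2},{"travel":[-35.5,-3,0],"delta_rot":[0,0,0],"fingers":-0.2},{"travel":[-35.5,-3,0],"delta_rot":[0,0,0],"fingers":-0.2},{"travel":[-35.5,-3,0],"delta_rot":[0,0,0],"fingers":-0.2},{"travel":[-35.5,-3,0],"delta_rot":[0,0,0],"fingers":-0.2},{"travel":[-35.5,-3,0],"delta_rot":[0,0,0],"fingers":-0.2},{"travel":[-35.5,-3,0],"delta_rot":[0,0,0],"fingers":-0.2},{"travel":[-35.5,-3,0],"delta_rot":[0,0,0],"fingers":-0.2},{"travel":[-35.5,-3,0],"delta_rot":[0,0,0],"fingers":-0.2},{"travel":[-35.5,-3,0],"delta_rot":[0,0,0],"fingers":-0.2},{"travel":[-35.5,-3,0],"delta_rot":[0,0,0],"fingers":-0.2},{"travel":[-35.5,-3,0],"delta_rot":[0,0,0],"fingers":-0.2},{"travel":[-3,0,0],"delta_rot":[0,0,0],"fingers":-0.2},{"travel":[0,0,0],"delta_rot":[0,0,0],"fingers":-0.2}])

```text
clock: 16.38
eef_pos: [469.8, -260.0, 354.9]
eef_rot: [-3.141, -0.001, 1.484]
wrist_force: [-0.0, -0.0, -0.2]
finger_gap: 55.9
```

Request:
send_rows(plan=[{"travel":[0,0,0],"delta_rot":[-4,2,5.4],"fingers":-0.2},{"travel":[0,0,0],"delta_rot":[-4,2,5.4],"fingers":-0.2},{"travel":[0,0,0],"delta_rot":[-4,2,5.4],"fingers":-0.2},{"travel":[0,0,0],"delta_rot":[-4,2,5.4],"fingers":-0.2},{"travel":[0,0,0],"delta_rot":[-4,2,5.4],"fingers":-0.2},{"travel":[0,0,0],"delta_rot":[-4,2,5.4],"fingers":-0.2},{"travel":[0,0,0],"delta_rot":[-4,2,5.4],"fingers":-0.2},{"travel":[0,0,0],"delta_rot":[-4,2.2,5.4],"fingers":-0.2},{"travel":[0,0,0],"delta_rot":[0,0,0],"fingers":-0.2},{"travel":[0,0,0],"delta_rot":[0,0,0],"fingers":-0.2}])

```text
clock: 17.62
eef_pos: [470.4, -259.7, 355.7]
eef_rot: [2.711, -0.447, 0.809]
wrist_force: [0.6, -0.3, 0.1]
finger_gap: 56.4
```

Run:
```python
from h import *
print(manip.read_state()['joints'])
p,R=grasp(.7,146);to(p,R)
c=cam('wrist');save(c,'w4.png');W=cloud(c)
print(np.array(c['tool_from_camera']))
for o in ['collar_axis','collar_tab','lock_mark']: print(o,[(w(c,d['at']),d['confidence']) for d in tip_of(o,'wrist')][:3])
C=c['color'].astype(int);Q=W-O;q=np.stack([Q@ex,Q[...,1],Q@ez],-1);r=np.hypot(q[...,0],q[...,1])
t=(q[...,2]>50)&(q[...,2]<75)&(r<95)&(r>40)
if t.sum(): print('tab',t.sum(),q[t].mean(0),cv2.minAreaRect(q[t][:,:2].astype(np.float32)),np.percentile(q[t][:,2],[5,50,95]))
b=(C[...,2]>100)&(C[...,0]<60)&(r<60)&(abs(q[...,2]-22)<12)
print('cap z',b.sum(),np.median(q[b][:,2]),cv2.minEnclosingCircle(cv2.convexHull(q[b][:,:2].astype(np.float32))))
```

```text
[-0.75876148 -0.06361422  1.7282412   0.46716521  1.0546167  -0.04325527]
pos [ 470.41 -259.74  355.72] turn [0.15 0.16 0.61] shift cur [-27.81  -8.33  53.55] shift tgt [-28.05  -7.89  53.5 ]
[[   0.      0.96    0.28   80.66]
 [   1.     -0.     -0.     -0.34]
 [  -0.      0.28   -0.96 -159.47]
 [   0.      0.      0.      1.  ]]
collar_axis [(array([ 522.65, -320.07,  146.74]), 0.72)]
collar_tab [(array([ 538.38, -278.37,  212.66]), 0.67)]
lock_mark [(array([ 584.75, -366.06,  193.31]), 0.6), (array([818.43, -23.88,  -0.77]), 0.38)]
tab 467 [51.21 37.27 58.77] ((49.9732780456543, 36.22484588623047), (31.030866622924805, 12.88558578491211), 40.80178451538086) [54.96 59.12 60.89]
cap z 4 15.189775870516659 ((-46.961891174316406, -14.955465316772461), 8.157139778137207)
```

View pics/w4.png

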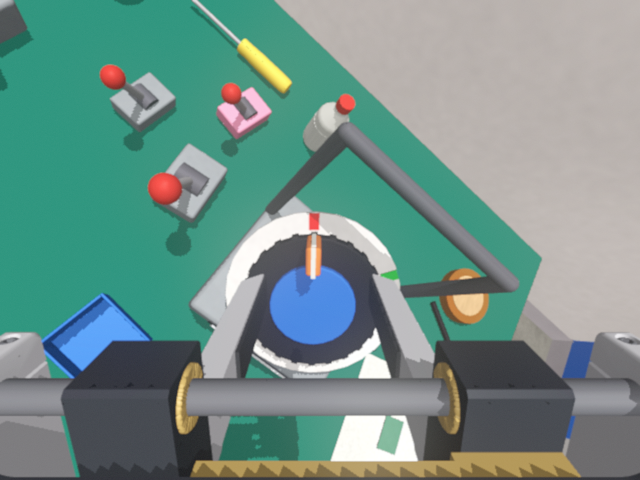

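The wrist view shows the tab at (313,258), by the red mark at (314,222), with the green mark at (390,274) and the jaws straddling it. The wrist camera reads about 3–5 mm lower in y than the fixed ones, so I'll use O_y = -315 as a compromise.

```bash
sed -i 's/^O=.*/O=np.array([523,-315,149.])/' h.py; python3 -c "
from h import *
p,R=grasp(.7,47);to(p,R)"
```

```text
pos [ 470.48 -260.16  355.43] turn [0.18 0.14 0.51] shift cur [-28.54  -7.36 152.27] shift tgt [-28.99  -6.62 152.22]
```

Request:
send_rows(plan=[{"travel":[-14.5,-3.3,25],"delta_rot":[0.2,0.1,0.5],"fingers":-0.2},{"travel":[-14.5,-3.3,25],"delta_rot":[0,0,0],"fingers":-0.2},{"travel":[0,0,25],"delta_rot":[0,0,0],"fingers":-0.2},{"travel":[0,0,25],"delta_rot":[0,0,0],"fingers":-0.2},{"travel":[0,0,0],"delta_rot":[0,0,0],"fingers":-0.2},{"travel":[0,0,0],"delta_rot":[0,0,0],"fingers":-0.2}])

```text
clock: 18.58
eef_pos: [505.9, -274.2, 259.3]
eef_rot: [2.717, -0.454, 0.799]
wrist_force: [-0.2, -0.2, 0.2]
finger_gap: 56.5
```

Run:
```python
from h import *
p,R=grasp(.7,47);to(p,R)
c=cam('wrist');save(c,'w5.png');W=cloud(c);C=c['color'].astype(int)
T=Ttool();q=(W-T[:3,3])@T[:3,:3]
m=(C[...,0]>140)&(C[...,1]>50)&(C[...,1]<160)&(C[...,2]<110)&(abs(q[...,1])<25)&(abs(q[...,0])<40)&(q[...,2]>0)&(q[...,2]<90)
P=q[m];print(len(P),P.min(0),P.max(0),np.median(P,0)); 
top=P[P[:,2]<np.percentile(P[:,2],3)+5];print('top face',len(top),cv2.minAreaRect(top[:,:2].astype(np.float32)),np.median(top[:,2]))
```

```text
pos [ 505.92 -274.23  259.26] turn [ 0.05  0.02 -0.02] shift cur [ 0.08 -0.59 53.11] shift tgt [ 0.06 -0.54 53.11]
477 [-13.53  -4.87  39.72] [13.28 11.28 87.22] [10.16 -1.8  44.44]
top face 254 ((-0.21376705169677734, 1.9638428688049316), (13.663863182067871, 26.634923934936523), 89.99830627441406) 42.20113813124985
```

View pics/w5.png

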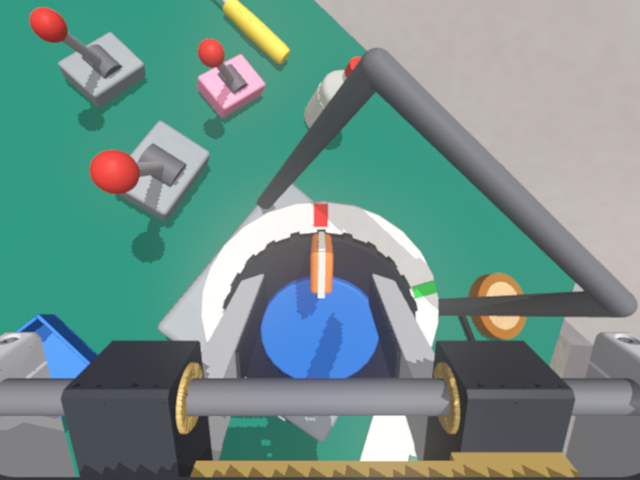

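The tab's top face (320,262) is centred in the jaws within 2 mm, 42 mm ahead. I'll advance 54 mm and close.

Request:
send_rows(plan=[{"travel":[0,0.5,18],"delta_rot":[0,0,0],"fingers":-0.2},{"travel":[0,0,18],"delta_rot":[0,0,0],"fingers":-0.2},{"travel":[0,0,18],"delta_rot":[0,0,0],"fingers":-0.2},{"travel":[0,0,0],"delta_rot":[0,0,0],"fingers":-0.2},{"travel":[0,0,0],"delta_rot":[0,0,0],"fingers":-0.2},{"travel":[0,0,0],"delta_rot":[0,0,0],"fingers":1},{"travel":[0,0,0],"delta_rot":[0,0,0],"fingers":1},{"travel":[0,0,0],"delta_rot":[0,0,0],"fingers":1},{"travel":[0,0,0],"delta_rot":[0,0,0],"fingers":1},{"travel":[0,0,0],"delta_rot":[0,0,0],"fingers":1},{"travel":[0,0,0],"delta_rot":[0,0,0],"fingers":1},{"travel":[0,0,0],"delta_rot":[0,0,0],"fingers":1},{"travel":[0,0,0],"delta_rot":[0,0,0],"fingers":1}], grip_force=30)

```text
clock: 20.25
eef_pos: [538.0, -275.8, 215.3]
eef_rot: [2.714, -0.454, 0.798]
wrist_force: [11.1, -9.4, -1.9]
finger_gap: 13.8
```

Run:
```python
from h import *
s=manip.read_state();T=Ttool();print(s['finger_gap'],T[:3,:3].T@s['wrist_force'],s['joints'])
p,R=grasp(.7,47);to(p,R)
for n in (1,10,12):
    a=1.25/n; print(n,np.degrees(a),[64*np.sin(a),64*(1-np.cos(a))])
p2,R2=grasp(-.55,47);to(p2,R2)
```

```text
13.832414838445088 [ 0.06005812 12.34576703  8.04029003] [-0.68651235  0.19973471  1.78116813  0.56458553  0.7428201  -0.15395022]
pos [ 537.96 -275.79  215.28] turn [ 0.26  0.03 -0.07] shift cur [ 0.29 -2.39 -1.3 ] shift tgt [ 0.29 -2.4  -1.29]
1 71.6197243913529 [np.float64(60.73501563875752), np.float64(43.819368806702805)]
10 7.16197243913529 [np.float64(7.979182936654572), np.float64(0.49934929732294364)]
12 5.968310365946076 [np.float64(6.654616878792675), np.float64(0.34690836890569443)]
pos [ 537.96 -275.79  215.28] turn [ 0.25 -0.14 71.55] shift cur [-43.45  58.4   -1.  ] shift tgt [41.64 59.7  -1.29]
```

Request:
send_rows(plan=[{"travel":[0,2,-0.5],"delta_rot":[0,0,0],"fingers":1},{"travel":[-0.2,5.6,0],"delta_rot":[0,0,5],"fingers":1},{"travel":[-0.2,5.6,0],"delta_rot":[0,0,5],"fingers":1},{"travel":[-0.3,5.6,0],"delta_rot":[0,0,5],"fingers":1},{"travel":[-0.2,5.6,0],"delta_rot":[0,0,5],"fingers":1},{"travel":[-0.3,5.6,0],"delta_rot":[0,0,5],"fingers":1},{"travel":[-0.2,5.6,0],"delta_rot":[0,0,5],"fingers":1},{"travel":[-0.3,5.6,0],"delta_rot":[0,0,5],"fingers":1},{"travel":[0,0,0],"delta_rot":[0,0,0],"fingers":1}])

```text
clock: 21.38
eef_pos: [549.8, -311.8, 223.7]
eef_rot: [3.081, -0.607, 0.105]
wrist_force: [-3.8, 1.7, 0.3]
finger_gap: 13.7
```

Run:
```python
from h import *
s=manip.read_state();T=Ttool();print(s['finger_gap'],T[:3,:3].T@s['wrist_force'],s['joints'])
for oy in (-315,-317):
  q=T[:3,3]-np.array([523.5,oy,149]);print('tab angle',np.arctan2(q[1],q@ex),'r',np.hypot(q[1],q@ex),'z',q@ez)
y=T[:3,1];print('jaw angle',np.arctan2(y@ex,-y[1]))
```

```text
13.743560104950214 [-2.7775927  -1.92328096 -2.40054113] [-0.72679968  0.2587174   1.68543678  0.55980521  0.79860747  0.44250296]
tab angle 0.04986807386779477 r 64.46883196121182 z 46.12103895822847
tab angle 0.08079454704476398 r 64.59941726528315 z 46.12103895822847
jaw angle 0.08633922901144638
```

Request:
send_rows(plan=[{"travel":[-0.3,5.8,0],"delta_rot":[0,0,5.2],"fingers":1},{"travel":[-0.3,5.8,0],"delta_rot":[0,0,5.2],"fingers":1},{"travel":[-0.2,5.8,0],"delta_rot":[0,0,5.2],"fingers":1},{"travel":[-0.3,5.8,0],"delta_rot":[0,0,5.2],"fingers":1},{"travel":[-0.2,5.8,0],"delta_rot":[0,0,5.2],"fingers":1},{"travel":[-0.3,5.8,0],"delta_rot":[0,0,5.2],"fingers":1},{"travel":[-0.3,5.8,0],"delta_rot":[0,0,5.2],"fingers":1},{"travel":[0,0,0],"delta_rot":[0,0,0],"fingers":1},{"travel":[0,0,0],"delta_rot":[0,0,0],"fingers":1}])

```text
clock: 22.5
eef_pos: [541.9, -350.1, 218.3]
eef_rot: [-2.793, -0.51, -0.639]
wrist_force: [-9.1, 6.1, 2.5]
finger_gap: 13.7
```

Run:
```python
from h import *
s=manip.read_state();T=Ttool();print(s['finger_gap'],T[:3,:3].T@s['wrist_force'],s['joints'])
for oy in (-315,-317):
  q=T[:3,3]-np.array([523.5,oy,149]);print('tab angle',np.arctan2(q[1],q@ex),'r',np.hypot(q[1],q@ex),'z',q@ez)
y=T[:3,1];print('jaw angle',np.arctan2(y@ex,-y[1]))
```

```text
13.739706768372185 [-8.33958186 -2.11975383 -7.21448094] [-0.79089235  0.30436572  1.63950718  0.583312    0.83275955  1.00765462]
tab angle -0.5687034437099749 r 65.09274933589549 z 46.21170980527118
tab angle -0.5423847195084649 r 64.037846724327 z 46.21170980527118
jaw angle -0.5473760551491462
```

Request:
send_rows(plan=[{"travel":[0,0,0],"delta_rot":[0,0,0],"fingers":0.4},{"travel":[0,0,0],"delta_rot":[0,0,0],"fingers":0.1},{"travel":[0,0,0],"delta_rot":[0,0,0],"fingers":0.1},{"travel":[0,0,0],"delta_rot":[0,0,0],"fingers":0.1},{"travel":[0,0,-15],"delta_rot":[0,0,0],"fingers":0.1},{"travel":[0,0,-25],"delta_rot":[0,0,0],"fingers":0.1},{"travel":[0,0,-30],"delta_rot":[0,0,0],"fingers":0.1},{"travel":[0,0,-30],"delta_rot":[0,0,0],"fingers":0.1},{"travel":[0,0,-30],"delta_rot":[0,0,0],"fingers":0.1},{"travel":[0,0,0],"delta_rot":[0,0,0],"fingers":0.1},{"travel":[0,0,0],"delta_rot":[0,0,0],"fingers":0.1}])

```text
clock: 23.88
eef_pos: [468.1, -350.4, 324.7]
eef_rot: [-2.793, -0.512, -0.64]
wrist_force: [0.7, 0.1, -0.8]
finger_gap: 42.4
```

Run:
```python
from h import *
s=manip.read_state();print(s['finger_gap'],s['joints'])
c=cam('wrist');save(c,'w6.png');W=cloud(c);C=c['color'].astype(int)
T=Ttool();Q=W-np.array([523.5,-318,149]);q=np.stack([Q@ex,Q[...,1],Q@ez],-1);r=np.hypot(q[...,0],q[...,1])
t=(q[...,2]>52)&(q[...,2]<70)&(r<95)&(r>40)
x=cv2.minAreaRect(q[t][:,:2].astype(np.float32));print(t.sum(),x,np.arctan2(x[0][1],x[0][0]))
g=(C[...,1]>100)&(C[...,0]<80)&(C[...,2]<90)&(r>75)&(r<105)&(abs(q[...,2])<15);m=q[g].mean(0);print('green',g.sum(),m,np.arctan2(m[1],m[0]),np.hypot(*m[:2]))
# lever approach: tool down above ball
to([590,14,250],Rzy([0,0,-1],dirn(-90+0)));to([590,14,250],Rzy([0,0,-1],dirn(-5)))
```

```text
42.39068367094411 [-0.90146842  0.09585572  1.63689287  0.538886    1.06618344  1.03410485]
588 ((54.01240158081055, -33.656646728515625), (13.909975051879883, 31.108028411865234), 58.34183120727539) -0.5572521180835518
green 169 [ 75.25692106 -46.70558595   0.73127605] -0.5554399548111191 88.5720945142691
pos [ 468.16 -350.34  324.3 ] turn [ -9.58 -34.05 -30.38] shift cur [-140.74 -340.88  130.77] shift tgt [ 121.84 -364.34   74.3 ]
pos [ 468.16 -350.34  324.3 ] turn [  18.73  -37.09 -112.18] shift cur [-140.74 -340.88  130.77] shift tgt [373.57  89.62  74.3 ]
```

View pics/w6.png

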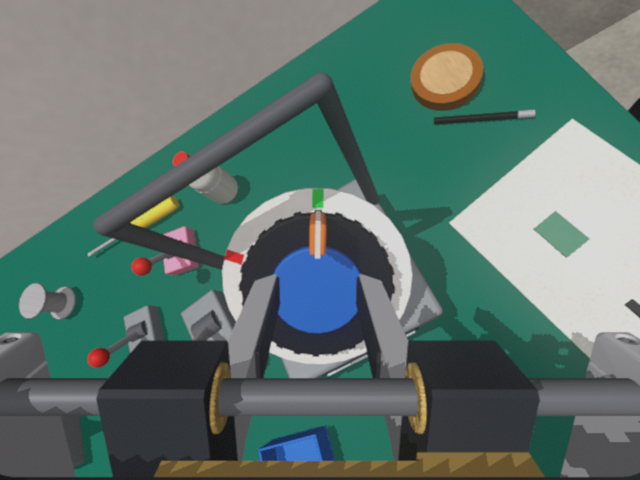

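The tab points at the green mark: tab -0.557 rad against mark -0.555 rad, target -0.55 (tab at (318,235), mark at (318,198)). Next is the power lever. I'll turn the tool vertical, fly over, and push the ball with the fingers closed.

Run:
```python
from h import *
to([546,17,324],Rzy([0,0,-1],dirn(-95)))
```

```text
pos [ 468.16 -350.34  324.3 ] turn [-11.01 -33.48 -25.54] shift cur [-136.92 -346.74   44.91] shift tgt [  45.53 -372.72    0.3 ]
```

Request:
send_rows(plan=[{"travel":[0,0,0],"delta_rot":[-1.8,-5.6,-4.3],"fingers":1},{"travel":[0,0,0],"delta_rot":[-1.8,-5.6,-4.3],"fingers":1},{"travel":[0,0,0],"delta_rot":[-1.9,-5.6,-4.3],"fingers":1},{"travel":[0,0,0],"delta_rot":[-1.8,-5.6,-4.3],"fingers":1},{"travel":[0,0,0],"delta_rot":[-1.9,-5.6,-4.2],"fingers":1},{"travel":[0,0,0],"delta_rot":[-1.8,-5.5,-4.2],"fingers":1},{"travel":[4,-31,0],"delta_rot":[0,0,0],"fingers":1},{"travel":[4,-31,0],"delta_rot":[0,0,0],"fingers":1},{"travel":[4,-31,0],"delta_rot":[0,0,0],"fingers":1},{"travel":[4,-31,0],"delta_rot":[0,0,0],"fingers":1},{"travel":[4,-31,0],"delta_rot":[0,0,0],"fingers":1},{"travel":[4,-31,0],"delta_rot":[0,0,0],"fingers":1},{"travel":[4,-31,0],"delta_rot":[0,0,0],"fingers":1},{"travel":[4,-31,0],"delta_rot":[0,0,0],"fingers":1},{"travel":[4,-31,0],"delta_rot":[0,0,0],"fingers":1},{"travel":[4,-31,0],"delta_rot":[0,0,0],"fingers":1},{"travel":[3,-31,0],"delta_rot":[0,0,0],"fingers":1},{"travel":[3,-32,0],"delta_rot":[0,0,0],"fingers":1},{"travel":[0,0,0],"delta_rot":[0,0,0],"fingers":1},{"travel":[0,0,0],"delta_rot":[0,0,0],"fingers":1}])

```text
clock: 26.42
eef_pos: [546.0, 16.9, 324.1]
eef_rot: [3.14, 0.0, -0.086]
wrist_force: [-0.2, 1.1, 0.3]
finger_gap: 0.3
```

Run:
```python
from h import *
s=manip.read_state();print(s['finger_gap'],s['joints'])
to([546,17,105],Rzy([0,0,-1],dirn(-95)))
c=cam('wrist');save(c,'w7.png');W=cloud(c);C=c['color'].astype(int)
m=(C[...,0]>140)&(C[...,1]<60)&(C[...,2]<60)&(abs(W[...,0]-595)<40)&(abs(W[...,1]-14)<40)
P=W[m];print('ball',len(P),P.min(0),P.max(0),(P.min(0)+P.max(0))/2)
b=(abs(W[...,0]-633)<60)&(abs(W[...,1]-10)<45)&(W[...,2]>18)&(W[...,2]<30);P=W[b];print(len(P),cv2.minAreaRect(P[:,:2].astype(np.float32)))
c=cam('side');print([ (w(c,d['at']),d['confidence']) for d in tip_of('power_tip','side')])
```

```text
0.28926662959777383 [-0.03536116  0.23673837  1.37207948 -0.00172809  1.5330677   1.62126307]
pos [545.98  16.87 324.05] turn [0.1  0.01 0.09] shift cur [  0.06  -0.51 219.05] shift tgt [  0.01  -0.13 219.05]Traceback (most recent call last):
  File "<stdin>", line 6, in <module>
    return umr_minimum(a, axis, None, out, keepdims, initial, where)
ValueError: zero-size array to reduction operation minimum which has no identity
```

Request:
send_rows(plan=[{"travel":[0,0,20],"delta_rot":[0,0,0],"fingers":1},{"travel":[0,0,30],"delta_rot":[0,0,0],"fingers":1},{"travel":[0,0,30],"delta_rot":[0,0,0],"fingers":1},{"travel":[0,0,30],"delta_rot":[0,0,0],"fingers":1},{"travel":[0,0,30],"delta_rot":[0,0,0],"fingers":1},{"travel":[0,0,30],"delta_rot":[0,0,0],"fingers":1},{"travel":[0,0,30],"delta_rot":[0,0,0],"fingers":1},{"travel":[0,0,18],"delta_rot":[0,0,0],"fingers":1},{"travel":[0,0,0],"delta_rot":[0,0,0],"fingers":1},{"travel":[0,0,0],"delta_rot":[0,0,0],"fingers":1}])

```text
clock: 27.72
eef_pos: [546.7, 16.5, 107.9]
eef_rot: [3.14, -0.003, -0.086]
wrist_force: [0.3, 0.5, -0.4]
finger_gap: 0.5
```

Run:
```python
from h import *
to([546,17,105],Rzy([0,0,-1],dirn(-95)));print(manip.read_state()['wrist_force'])
c=cam('side');print([ (w(c,d['at']),d['confidence']) for d in tip_of('power_tip','side')])
cv2.imwrite('pics/s8.png',cv2.resize(c['color'][150:390,200:520,::-1],None,fx=2,fy=2))
```

```text
pos [546.75  16.55 107.92] turn [ 0.08 -0.15  0.05] shift cur [-0.79 -0.39  2.91] shift tgt [-0.78 -0.39  2.92]
[ 0.26  0.5  -0.36]
[(array([597.9 ,  14.45, 103.87]), 0.75), (array([685.93, -88.82,  99.69]), 0.61), (array([699.13, 349.06,  99.32]), 0.52)]
```

View pics/s8.png

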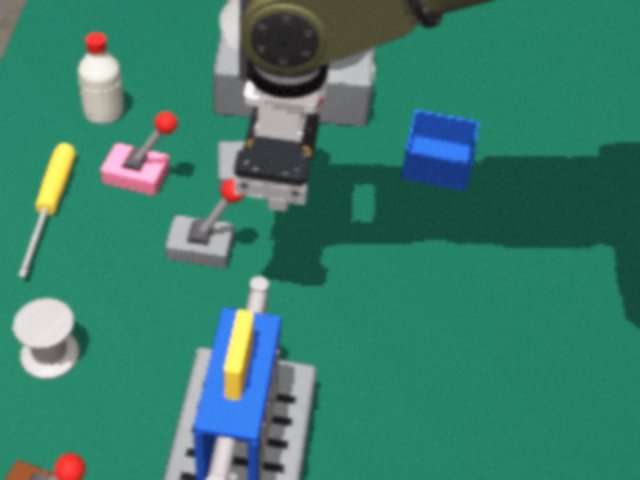

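The fingers stand just robot-side of the small grey lever's ball at (232,190) in the crop, clear of everything. Pushing.

Request:
send_rows(plan=[{"travel":[8,0,0],"delta_rot":[0,0,0],"fingers":1},{"travel":[10,0,0],"delta_rot":[0,0,0],"fingers":1},{"travel":[10,0,0],"delta_rot":[0,0,0],"fingers":1},{"travel":[10,0,0],"delta_rot":[0,0,0],"fingers":1},{"travel":[10,0,0],"delta_rot":[0,0,0],"fingers":1},{"travel":[10,0,0],"delta_rot":[0,0,0],"fingers":1},{"travel":[10,0,0],"delta_rot":[0,0,0],"fingers":1},{"travel":[10,0,0],"delta_rot":[0,0,0],"fingers":1},{"travel":[10,0,0],"delta_rot":[0,0,0],"fingers":1},{"travel":[6,0,0],"delta_rot":[0,0,0],"fingers":1},{"travel":[4,0,0],"delta_rot":[0,0,0],"fingers":1},{"travel":[0,0,0],"delta_rot":[0,0,0],"fingers":1},{"travel":[0,0,0],"delta_rot":[0,0,0],"fingers":1}])

```text
clock: 29.45
eef_pos: [643.8, 8.3, 107.0]
eef_rot: [3.14, -0.001, -0.086]
wrist_force: [-0.5, -0.1, -0.3]
finger_gap: 0.3
```

Request:
send_rows(plan=[{"travel":[3,0,0],"delta_rot":[0,0,0],"fingers":1},{"travel":[3,0,0],"delta_rot":[0,0,0],"fingers":1},{"travel":[3,0,0],"delta_rot":[0,0,0],"fingers":1},{"travel":[0,0,0],"delta_rot":[0,0,0],"fingers":1},{"travel":[0,0,0],"delta_rot":[0,0,0],"fingers":1}])

```text
clock: 30.08
eef_pos: [652.8, 7.5, 106.9]
eef_rot: [3.14, -0.001, -0.086]
wrist_force: [-0.2, 0.6, 0.3]
finger_gap: 0.3
```

Run:
```python
from h import *
print(manip.read_state()['wrist_force'])
c=cam('side');print([ (w(c,d['at']),d['confidence']) for d in tip_of('power_tip','side')])
W=cloud(c);C=c['color'].astype(int)
m=(C[...,0]>140)&(C[...,1]<60)&(C[...,2]<60)&(abs(W[...,0]-640)<70)&(abs(W[...,1]-10)<40)
P=W[m];print('ball',len(P),P.min(0),P.max(0)) if m.any() else print('none')
```

```text
[-0.20484221  0.57391364  0.34896937]
[(array([697.19314922, 351.86373594, 100.62840701]), 0.77), (array([ 543.53963731, -316.29186048,   -2.58950442]), 0.74), (array([ 526.93532202, -122.79887485,  128.253001  ]), 0.64), (array([ 7.89856517e+02, -2.09352767e+02,  7.80184801e-01]), 0.53), (array([677.49986632,  10.95615542,  99.90304719]), 0.44), (array([ 354.85424864, -159.63160504,    1.84428228]), 0.27)]
ball 21 [666.73943403  15.28358143  95.61816282] [681.51266101  21.6343745  109.15932902]
```

Request:
send_rows(plan=[{"travel":[2,0,0],"delta_rot":[0,0,0],"fingers":1},{"travel":[2,0,0],"delta_rot":[0,0,0],"fingers":1},{"travel":[0,0,0],"delta_rot":[0,0,0],"fingers":1}])

```text
clock: 30.55
eef_pos: [654.9, 7.4, 106.7]
eef_rot: [3.14, 0.005, -0.086]
wrist_force: [-19.6, 1.1, 8.6]
finger_gap: 0.5
```

End stop reached (about 20 N). Backing off and rising.

Request:
send_rows(plan=[{"travel":[-10,0,0],"delta_rot":[0,0,0],"fingers":1},{"travel":[-20,0,0],"delta_rot":[0,0,0],"fingers":1},{"travel":[-30,0,0],"delta_rot":[0,0,0],"fingers":1},{"travel":[-30,0,0],"delta_rot":[0,0,0],"fingers":1},{"travel":[0,0,-30],"delta_rot":[0,0,0],"fingers":1},{"travel":[0,0,-40],"delta_rot":[0,0,0],"fingers":1},{"travel":[0,0,-40],"delta_rot":[0,0,0],"fingers":1},{"travel":[-40,0,-40],"delta_rot":[0,0,0],"fingers":1},{"travel":[-40,0,-40],"delta_rot":[0,0,0],"fingers":1},{"travel":[-40,0,-20],"delta_rot":[0,0,0],"fingers":1},{"travel":[-40,0,0],"delta_rot":[0,0,0],"fingers":1},{"travel":[0,0,0],"delta_rot":[0,0,0],"fingers":1},{"travel":[0,0,0],"delta_rot":[0,0,0],"fingers":1}])

```text
clock: 32.17
eef_pos: [407.9, 29.0, 316.8]
eef_rot: [3.14, -0.002, -0.086]
wrist_force: [-0.0, 1.1, 0.7]
finger_gap: 0.5
```

Run:
```python
from h import *
s=manip.read_state();print(s['eef_pos'],s['clock'])
c=cam('side');save(c,'s9.png');W=cloud(c);C=c['color'].astype(int);z=W[...,2]
print([ (w(c,d['at']),round(d['confidence'],2)) for d in tip_of('power_tip','side')])
m=(C[...,0]>140)&(C[...,1]<60)&(C[...,2]<60)&(abs(W[...,0]-640)<70)&(abs(W[...,1]-10)<40);P=W[m];print('ball',len(P),P.min(0),P.max(0))
a=(abs(W[...,0]-563)<60)&(abs(W[...,1]-284)<70)
for lo,hi in((171,182),(208,222)):
    P=W[a&(z>lo)&(z<hi)];print(cv2.minAreaRect(P[:,:2].astype(np.float32)),np.median(P[:,2]))
for o in ['collar_tab','spool','flux_bottle','screwdriver','parts_bin','cassette_seat']: print(o,[(w(c,d['at']),round(d['confidence'],2)) for d in tip_of(o,'side')][:2])
```

```text
[407.93036581  29.0338532  316.81119451] 32.175
[(array([697.87128842, 346.38872499,  99.20559914]), 0.82), (array([684.88590258, -83.02019939,  99.63620382]), 0.75), (array([676.18138549,   7.42293441, 102.90437316]), 0.7), (array([ 525.29471051, -118.62107955,  130.7578803 ]), 0.55)]
ball 66 [665.03812907  -1.26258045  96.05904885] [684.32728653  20.11757725 115.29702205]
((564.2234497070312, 281.76763916015625), (121.81077575683594, 52.32074737548828), 84.85333251953125) 175.1122465744195
((564.6861572265625, 281.9023742675781), (61.959716796875, 13.997669219970703), 85.22373962402344) 216.49686574379814
collar_tab [(array([ 545.68921057, -347.95528501,  216.79029611]), 0.82), (array([ 355.79109247, -161.10706074,    1.68505251]), 0.23)]
spool [(array([765.70818855, 172.16532153,   1.30615753]), 0.62)]
flux_bottle [(array([ 788.08827362, -210.5119471 ,    2.37380164]), 0.7)]
screwdriver [(array([817.09637292, -18.00708976,  -1.74810024]), 0.74)]
parts_bin [(array([ 355.51018276, -161.91192583,   -0.9251739 ]), 0.91)]
cassette_seat [(array([565.275775  , 280.44502221, 168.13569333]), 0.62), (array([561.67180073, 288.4235474 ,   0.65242699]), 0.33)]
```

View pics/s9.png

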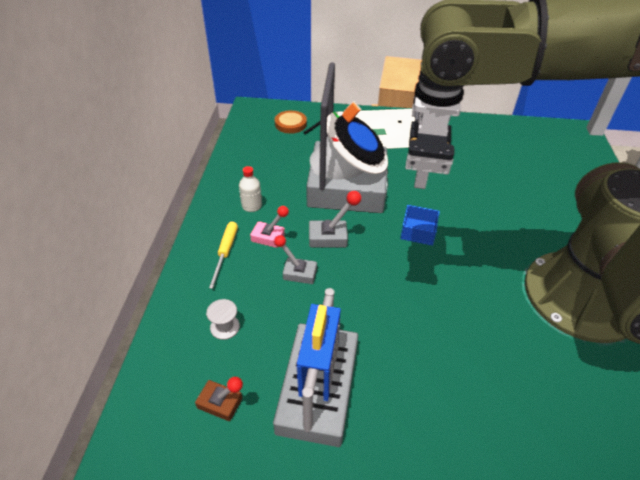

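The small grey lever now leans away from the robot, with its ball at (280,241). The cassette hangs on the bar at (320,335), the tab sits at the locked mark at (350,113), and nothing else has moved. Handing in.

```bash
python3 -c "
from h import *
print(manip.sign_off())"
```

```text
the job is handed in; nothing more can be done
None
```

The fume extractor is ready, done in the order asked, and the job is handed in at about 32 s of the 72 s allowed. The sign-off gives no verdict, so the results below are my own final measurements.

- **Cassette:** it hangs released on the intake's bar. The seat reads about 168 mm up, within about 2 mm across and 4 mm along the bar. It is upright and within about 0.3° of the bar's direction.
- **Collar:** after I let go, the tab measured -0.557 rad against the green mark at -0.555 rad, so the joint is at about 1.25.
- **Power lever:** I pushed the smaller grey lever to its end stop, which pushed back with about 20 N. The ball now reads (676, 7, 103) mm; fully on would be about (676, 7, 101).
- **Bystanders:** the spool, bottle, screwdriver and parts bin read within about 4 mm of their start positions, which is the networks' own accuracy. The arm stands clear of everything.

**Disagreements and misses:** the wrist camera read about 3–5 mm lower in y than the fixed cameras around the collar. The arm's position when it gripped the tab fell between the two, and I used that value. One wrist-camera look at the power ball found nothing, so I relied on the fixed cameras there.

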